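Lock the pump tester onto its stand by the keyhole in its back

ROBOT

A 6-joint arm with a two-finger parallel gripper is mounted at the origin on the work surface. World frame = base frame: x ahead of the robot, y to its left, z up, the work surface at z = 0. Lengths are in mm, angles in rad, forces in N, time in s.
With the tool pointing down it reaches from about 350 to 975 mm from the base axis. Payload 7.1 kg.
Tool frame: the origin (TCP) lies midway between the tips of the shut fingers; the grasp point (between the pads) lies 19 mm behind it (ctrl.grip_depth is the distance from the TCP to the grasp point, in mm); z points along the fingers, y is the line along which they close (so a half turn about z gives the same grasp; the last joint's range is limited). The gripper opens to 88 mm and grips with 3 to 60 N. Pads are 20 mm wide; open, the fingers measure 115 mm over their backs; the gripper's body (75 mm by 178 mm) begins 61 mm behind the grasp point.
Start: joints at [1.127, 0.423, 1.63, -0, 1.089, -0.019], TCP at [257.554, 569.448, 222.675] pointing down, gripper open.
Joint ranges: [-3, 3], [-0.9, 2.11], [0.09, 2.58], [-1.31, 4.45], [0.11, 2.69], [-2.54, 2.54]. Speed limits (rad/s): [2.39, 2.39, 3.01, 3.14, 3.14, 3.14].

INTERFACE

Orientations are given as a rotation vector (axis times angle).
In Python, from workcell import ctrl, cams gives the robot as it stands.
- The arm moves only by the tool move_arm, never from a script. Its argument "steps" is a list of rows, each a list of 3 entries, a list of its own where there are three numbers: the shift along the tool's x, y, z in units of 25 mm (1.0 is 25 mm), then the turn about the tool's z in units of 5 degrees (1.0 is 5 degrees), then the closure, from 0 (fully open) to 1 (shut). A call has 1 to 20 rows; each row shifts and turns the commanded pose from where the row before left it, along the tool's axes as they then stand; what a row does not reach is not made up. A row lasts 1/12 s, in which the tool goes at most 41.7 mm and 7.16 degrees, less where a joint would pass 70% of its speed; a pose out of reach is approached as far as the arm can. A call is refused whole if a number of a shift passes 1 or a number of a turn 1, either way. A call with a gripper value outside its range is refused whole. The fingers move at their own pace and stop on an object; the grip force is fixed at half the most. Time passes only in rows, so rows that do not move let the fingers close. It gives the time, the measured TCP pose, the force, the opening and the grip force at its end, in the units of the state.
- ctrl.get_obs(): the state, without advancing time (a new reading comes with each control period).
- cams.get_image(name): name is "scene" or "top" or "wrist"; returns a dict with "image" (420x560x3 uint8, red, green, blue), "camera_matrix" (3x3 intrinsics, pixels), "xyz" and "rotation" of the camera in the world; the wrist camera has in their place "mount" (4x4, takes a point from camera to tool coordinates, whose origin is the TCP and whose axes are the flange's). Camera axes: x right, y down, z forward; pixel columns grow to the right and rows downward; lengths in mm; the calibration is good to about 2 mm. A picture is of the moment at which its call begins: read the wrist's pose just before it. There is no depth.
- ctrl.close_job(): hands the job in; it is judged then, once.
Trained networks look in the newest picture that a camera, given by its name, has taken for a name from the list of things; names that differ only in an ending like _2 or _b are one class to them, and where a whole thing is asked for, a point or a joint stands for the part that bears it (a point fixed in the world has none). Each returns a list of dicts, best first, with "p" (0 to 1); they miss things now and then, are a little off and sometimes report something else, mostly with a low value. They report only what shows in the picture. A call takes as long as a camera call. They do not tell look-alikes from the thing itself.
- cams.boxes_of(camera, thing): "rect" ([centre column, centre row, width, height] in pixels, round what is visible of it).
- cams.cut_out(camera, thing): "pixels" (420x560 bool, what is visible of it) and "rect" ([centre column, centre row, width, height] in pixels, round what is visible of it).
The state is a dict: "t": time; "qpos": joint angles; "qvel": joint speeds; "joint_torque": joint torques, N m; "ee_pos": TCP position; "orientation": TCP orientation; "ft_force": force on the tool from outside, world axes, zero at the start; "moment": the same for the moment, N m; "width": finger opening in mm; "grasp_force": force on a finger pad.
Only numpy, scipy, OpenCV 4.12 (cv2) and the standard library are available. Lean on these libraries where they do the work, as an engineer would, in place of code of your own. Each camera call takes 0.05 s, during which the arm holds its last target. There are 200 camera calls.

TASK

Take the navy handheld tester with the orange top end off the blue mat and hang it on the sloping blue test stand: orange end uphill, press the wide end of the keyhole in its back gently over the brass stud head against the stand's sprung rubber bars, keep it pressed and slide it down the slope until the stud is fully home in the narrow end of the keyhole, then let go. The stud's exact sideways place is not known, so feel for it without forcing anything (push the stand with no more than some 20 N, never over 40), and leave the other things on the bench where they are.

Things in the scene. Friction and masses are not known exactly. Their poses are not given: they have to be found in the camera images.
- tester: Handheld tester, 0.28 to 0.46 kg, navy box 130 x 56 x 42 mm (x, y, z) with keys, a screen and an orange band at its top (+x) end. Origin: centre of its underside (back). x points to the orange end, z out of the front. It starts lying on its back on the mat. Grip it across the 56 mm width (y). The back is a 4 mm steel plate (z 0 to 4) with a keyhole, and above it a hollow 14 mm deep.
- mouth (a point): Middle of the keyhole's wide end, on the underside (tester x = -2, y = 0 mm). The wide end is 22 mm wide (y) and 24 mm long (tester x from -14 to +10); 45 degree shoulders from x = 4.5 to 10 lead into the slot.
- seat (a point): Point in the keyhole's narrow end, on the underside (tester x = +24, 26 mm uphill of 'mouth'), where the stud's axis lies when fully home. The slot is 11 mm wide and ends at tester x = +28, where the 8 mm shank then touches.
- stand: Fixed blue sheet-metal test stand, 160 x 150 mm, 93 mm high, its sloping face towards the robot at yaw 0. Origin: centre of its underside on the table.
- face: The stand's sloping face, 190 (x) x 150 mm (y), 20 degrees from level. Origin: centre of its surface, 60 mm over the table. x points up the slope, y across it to the left, z square out of it. It carries one stud (see stud_row) and two sprung rubber bars (see bars).
- stud_row (a point): Face x = 0, y = 0, z = 23 mm. The stud stands square on the face at x = 0 but at an unmeasured y from -14 to +14 mm of this point, different each run; it is clamped and does not move. Shank 8 mm thick; brass button head 18 mm across from z = 18 to 23 mm, top edge bevelled 2 mm. A tester that misses stops hard with its underside at z = 23.
- bars (a point): Face x = 40, y = 0, z = 18 mm: top of the upper rubber bar at rest. The bars (100 x 12 mm, at face x = 40 and -32) sink together: 2.8 N to start, then 0.8 N per mm, at most 12 mm. With the head in the wide end the tester meets them at z = 18, must be pressed below z = 13 to slide, and once locked rests at z = 14, held up against the head; sliding takes about 5 to 10 N.
- tip_pot: Bystander: orange tip-cleaner pot, 56 mm across, 42 mm high; origin at the centre of its underside. It may change places with the tester.
- meter: Bystander: upright navy meter, 45 x 65 x 130 mm, at the back; origin at the centre of its underside.
- driver: Bystander: blue-handled screwdriver lying near the robot.
- shell: Bystander: open grey plastic shell, 110 x 75 x 25 mm, at the left; origin at the centre of its underside.
- jar: Bystander: clear jar with white cap, 68 mm across, 100 mm high; origin at the centre of its underside.
- weight: Bystander: brass 200 g weight, 32 mm across, 48 mm high; origin at the centre of its underside.
There are look-alikes about, which are no part of the job. Leave any pink or white look-alike of the tester alone.

How it is judged (in metres and radians):
On the way, in this order (a step that is already met when the one before it is completed fails the run):
1. the tester is lifted off the mat (height (world z) of tester above 0.05 m), for 0.1 s.
2. the wide end of the keyhole is over the stud head and the tester is pressed against the sprung bars (underside below z = 13.5 mm of the face) (x of mouth in the frame of face between -0.007 and 0.007 m and y of mouth in the frame of face between -0.019 and 0.019 m and z of mouth in the frame of face below 0.0135 m and angle between the z axis of tester and the z axis of face, either way round below 0.12 rad), for 0.1 s.
At the end, for the whole second after the job is handed in: Tester at rest on the stand, orange end uphill, flat (0.06 rad) and straight (0.15 rad), locked under the stud head (seat 10 to 16.5 mm over the face, within 19 mm of its middle sideways) and fully down: seat at most 3 mm uphill, 4 mm downhill of the stud axis (face x = 0) (x of seat in the frame of face between -0.004 and 0.003 m and y of seat in the frame of face between -0.019 and 0.019 m and z of seat in the frame of face between 0.01 and 0.0165 m and angle between the z axis of tester and the z axis of face, either way round below 0.06 rad and angle between the x axis of tester and the x axis of face, either way round below 0.15 rad and x of mouth in the frame of face below -0.02 m and linear speed of tester below 0.01 m/s); the robot touches nothing.
It fails at once if the tester is pushed on the stand, its bars or its stud with more than 40 N (contact force between tester and stand above 40 N).
It fails at once if a bystander is moved by more than 30 mm (distance of any of tip_pot, meter, driver, shell, jar, weight from where it was at the start of the episode above 0.03 m).
It also fails if it takes over 61 s, if anything falls off the work surface, if the arm or the gripper's body presses on something with over 40 N, if the wrist force passes 120 N, or if a joint passes its speed limit or range.

## Working session

There is one attempt and no reset: what is moved stays moved. The work goes in short steps, Python scripts to look and compute and a tool call to move; the robot and the scene stay as the last step left them, time stands still between calls to the robot, and variables do not carry over. Pictures are saved under pics/ and viewed, at most 10 in all, crops included, and the job is handed in when it is done.

Besides the shell and the picture viewer there is one more tool, called after "Call:" by a JSON object that holds its "method" and its "body", one argument or row to a line. move_arm: Moves the arm, as the interface text tells. Its arguments: {"type":"object","properties":{"steps":{"type":"array"}},"required":["steps"]}

```bash
mkdir -p pics; ls; python3 - <<'E'
from workcell import ctrl,cams
import cv2,numpy as np
o=ctrl.get_obs();print({k:np.round(v,3) for k,v in o.items()}, ctrl.grip_depth)
for c in("scene","top"):
    d=cams.get_image(c);cv2.imwrite(f"pics/{c}0.png",d["image"][:,:,::-1])
    print(c,d["camera_matrix"].tolist(),d["xyz"],np.round(d["rotation"],4).tolist())
    for t in("tester","stand","tip_pot","meter","jar","weight","shell","driver"):
        print(t,[(round(b["p"],2),np.round(b["rect"],1).tolist()) for b in cams.boxes_of(c,t)])
E
```

```text
pics
{'t': np.float64(0.0), 'qpos': array([ 1.127,  0.424,  1.631, -0.   ,  1.089, -0.019]), 'qvel': array([-0.002,  0.001, -0.001,  0.001, -0.001,  0.   ]), 'joint_torque': array([-3.0000e-03, -5.4462e+01, -2.7366e+01,  6.4000e-02,  2.3000e-02,
       -0.0000e+00]), 'ee_pos': array([257.331, 568.978, 221.912]), 'orientation': array([-6.620e-01, -3.071e+00,  2.000e-03]), 'ft_force': array([ 0.243, -0.382,  0.208]), 'moment': array([-0.008, -0.02 ,  0.036]), 'grasp_force': np.float64(0.0), 'width': np.float64(87.935)} 18.700000000000003
scene [[434.5600889954177, 0.0, 289.5962737577703], [0.0, 434.5600889954177, 203.54707127191307], [0.0, 0.0, 1.0]] [1173.21382227  767.05871372  784.56427482] [-0.9326, -2.3525, 1.2384]
tester [(0.73, [226.7, 171.1, 42.0, 19.3]), (0.62, [253.5, 189.2, 34.2, 37.0]), (0.55, [277.2, 214.6, 46.4, 34.1]), (0.52, [337.1, 212.8, 32.1, 34.7])]
stand [(0.81, [301.4, 278.2, 90.3, 65.7]), (0.39, [159.5, 190.9, 28.8, 42.0])]
tip_pot [(0.7, [221.1, 215.9, 18.9, 18.9])]
meter [(0.96, [159.8, 190.9, 30.4, 43.2])]
jar [(0.64, [346.8, 322.1, 31.9, 55.9])]
weight [(0.73, [402.9, 263.3, 12.7, 23.2])]
shell [(0.62, [413.2, 293.4, 55.3, 42.2])]
driver [(0.67, [333.4, 205.3, 18.1, 22.7])]
top [[495.9792840159226, 0.0, 280.25849645133985], [0.0, 495.9792840159226, 216.91056172532825], [0.0, 0.0, 1.0]] [ 440.83587626   42.81056127 1197.82464624] [-2.1813, 2.1447, -0.0732]
tester [(0.71, [396.5, 258.6, 40.6, 60.1]), (0.66, [330.2, 235.1, 28.3, 60.6]), (0.61, [461.1, 258.9, 65.5, 45.5])]
stand [(0.89, [233.6, 180.6, 77.8, 97.3])]
tip_pot [(0.86, [375.0, 187.8, 25.0, 27.4]), (0.31, [137.1, 244.2, 32.8, 48.1])]
meter [(0.69, [457.6, 143.8, 46.2, 35.9]), (0.22, [231.5, 181.3, 81.8, 92.4])]
jar [(0.67, [397.0, 257.1, 41.0, 58.1]), (0.63, [149.2, 160.2, 36.9, 34.3])]
weight [(0.43, [165.8, 274.0, 16.7, 15.3])]
shell [(0.58, [136.8, 246.1, 29.6, 46.4])]
driver [(0.72, [274.8, 305.0, 81.1, 34.3])]
```

View pics/scene0.png

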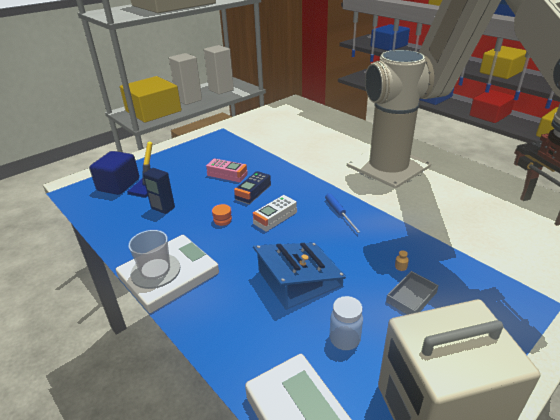

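View pics/top0.png

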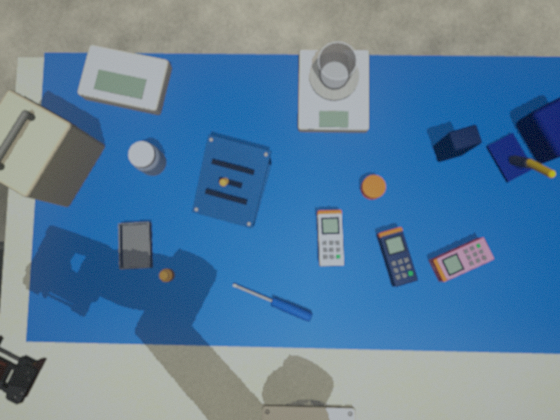

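The scene picture shows the navy tester at about (253,187), between the pink (226,170) and white (275,211) look-alikes. The stand is at (300,270), with the brass stud at (305,258). In the top picture the navy tester is at (397,257), orange end up (away from the robot). The stand is at (233,180), turned slightly, with the stud head at (223,182).

```bash
cat > h.py <<'E'
from workcell import ctrl,cams
import cv2,numpy as np
from scipy.spatial.transform import Rotation as R
def rot(r):
    r=np.asarray(r,float); return r if r.shape==(3,3) else R.from_rotvec(r).as_matrix()
def cam(name):
    o=ctrl.get_obs(); d=cams.get_image(name); K=d["camera_matrix"]
    if name=="wrist":
        T=np.eye(4);T[:3,:3]=rot(o["orientation"]);T[:3,3]=o["ee_pos"];T=T@d["mount"]
        return d["image"],K,T[:3,:3],T[:3,3]
    return d["image"],K,rot(d["rotation"]),np.array(d["xyz"])
def ray(px,K,Rm,c,z):
    px=np.atleast_2d(px); v=np.c_[px,np.ones(len(px))]@np.linalg.inv(K).T@Rm.T
    return c+v*((z-c[2])/v[:,2])[:,None]
def proj(P,K,Rm,c):
    q=(np.atleast_2d(P)-c)@Rm@K.T; return q[:,:2]/q[:,2:]
def tool():
    o=ctrl.get_obs(); return rot(o["orientation"]),np.array(o["ee_pos"]),o
E
python3 - <<'E'
from h import *
im,K,Rm,c=cam("top")
for t in("tester","stand"):
    for m in cams.cut_out("top",t):
        ys,xs=np.nonzero(m["pixels"]); r=cv2.minAreaRect(np.c_[xs,ys].astype(np.float32))
        b=cv2.boxPoints(r); col=im[m["pixels"]].mean(0).round()
        print(t,round(m["p"],2),np.round(r[0]),col); print(np.round(ray(b,K,Rm,c,42 if t=="tester" else 60)[:,:2]).tolist(), np.round(ray(r[0],K,Rm,c,42 if t=="tester" else 60)))
# orange blob, stud
for px,z in(((391,232),42),((223,182),80),((375,187),42)): print(ray(px,K,Rm,c,z).round())
print(tool()[0].round(3))
E
```

```text
tester 0.8 [397. 257.] [ 80.  93. 109.]
[[509.0, -148.0], [531.0, -209.0], [409.0, -251.0], [387.0, -191.0]] [[ 459. -200.   42.]]
tester 0.78 [330. 237.] [151. 157. 159.]
[[565.0, -11.0], [568.0, -71.0], [439.0, -77.0], [435.0, -18.0]] [[501. -44.  42.]]
tester 0.6 [461. 259.] [145. 125. 135.]
[[454.0, -270.0], [514.0, -398.0], [459.0, -422.0], [399.0, -295.0]] [[ 457. -346.   42.]]
stand 0.9 [231. 180.] [ 45.  92. 139.]
[[555.0, 284.0], [740.0, 244.0], [703.0, 88.0], [519.0, 130.0]] [[628. 186.  60.]]
stand 0.5 [457. 143.] [23. 46. 82.]
[[735.0, -273.0], [773.0, -379.0], [713.0, -397.0], [676.0, -292.0]] [[ 724. -335.   60.]]
stand 0.44 [231. 180.] [ 45.  91. 139.]
[[551.0, 280.0], [740.0, 243.0], [706.0, 95.0], [520.0, 134.0]] [[629. 188.  60.]]
stand 0.44 [147. 158.] [131. 141. 156.]
[[677.0, 444.0], [735.0, 409.0], [681.0, 326.0], [624.0, 361.0]] [[679. 385.  60.]]
[[ 516. -186.   42.]]
[[621. 203.  80.]]
[[ 621. -149.   42.]]
[[-0.911  0.412  0.   ]
 [ 0.412  0.911  0.   ]
 [-0.     0.    -1.   ]]
```

```bash
python3 - <<'E'
from h import *
d=cams.get_image("wrist");print(d["mount"].round(3).tolist(),d["camera_matrix"].round(1).tolist())
E
```

```text
[[-0.001, -0.97, -0.245, 66.801], [1.0, -0.001, 0.0, -0.225], [-0.001, -0.245, 0.97, -161.608], [0.0, 0.0, 0.0, 1.0]] [[318.9, 0.0, 275.6], [0.0, 318.9, 205.8], [0.0, 0.0, 1.0]]
```

Call:
{"method": "move_arm", "body": {
  "steps": [
    [[-0.98,-0.43,0],0,0],
    [[-0.98,-0.43,0],0,0],
    [[-0.98,-0.43,0],0,0],
    [[-0.98,-0.43,0],0,0],
    [[-0.98,-0.43,0],0,0],
    [[-0.98,-0.43,0],0,0],
    [[-0.98,-0.43,0],0,0],
    [[-0.98,-0.43,0],0,0],
    [[-0.98,-0.43,0],0,0],
    [[-0.98,-0.43,0],0,0],
    [[-0.98,-0.43,0],0,0],
    [[-0.98,-0.43,0],0,0],
    [[-0.98,-0.43,0],0,0],
    [[-0.98,-0.43,0],0,0],
    [[-0.98,-0.43,0],0,0],
    [[-0.98,-0.43,0],0,0],
    [[0,0,0],-0.75,0],
    [[0,0,0],-0.75,0],
    [[0,0,0],-0.75,0],
    [[0,0,0],0,0]
  ]
}}

```text
t: 2.77
ee_pos: [544.0, 250.9, 222.7]
orientation: [-0.355, -3.121, 0.0]
ft_force: [0.0, 0.9, 0.1]
width: 87.6
grasp_force: 0.0
```

Call:
{"method": "move_arm", "body": {
  "steps": [
    [[-0.9,-0.4,0],0,0],
    [[-0.9,-0.4,0],0,0],
    [[-0.9,-0.4,0],0,0],
    [[-0.9,-0.4,0],0,0],
    [[0,0,0],0,0],
    [[0,0,0],0,0]
  ]
}}

```text
t: 3.27
ee_pos: [622.9, 191.2, 222.4]
orientation: [-0.363, -3.12, 0.0]
ft_force: [-0.7, 0.3, -0.8]
width: 87.8
grasp_force: 0.0
```

```bash
python3 - <<'E'
from h import *
im,K,Rm,c=cam("wrist"); np.savez("w1.npz",im=im,K=K,R=Rm,c=c)
print(tool()[1].round(1),c.round(1))
cv2.imwrite("pics/w1.png",im[:,:,::-1])
E
```

```text
[622.1 191.8 222.4] [557.9 206.4 384. ]
```

View pics/w1.png

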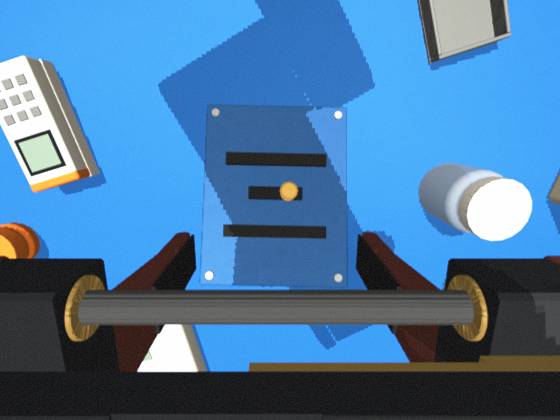

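The wrist picture (its top towards the robot) shows the lower bar at row 158 and the upper bar at row 231. The stud head is at (289,191), right of the bars' middle column of about 275, so the stud's face y is positive.

```bash
cat > face.py <<'E'
from h import *
from scipy.optimize import least_squares
def Fpose(p):
    return R.from_euler('ZY',[p[2],-np.deg2rad(20)]).as_matrix(),np.array([p[0],p[1],60.])
if __name__=="__main__":
    w=np.load("w1.npz");im,K,Rm,c=w["im"],w["K"],w["R"],w["c"]
    g=cv2.cvtColor(im,cv2.COLOR_RGB2GRAY); m=np.zeros_like(g)
    m[110:280,210:345]=(im[110:280,210:345].max(2)<50)
    n,l,s,ce=cv2.connectedComponentsWithStats(m)
    px=[];X=[]
    for i in range(1,n):
        if s[i,4]<700: continue
        ys,xs=np.nonzero(l==i);r=cv2.minAreaRect(np.c_[xs,ys].astype(np.float32))
        print(s[i],ce[i].round(1),[np.round(a,1) for a in r])
        px.append(ce[i]);b=cv2.boxPoints(r);le=b[np.argsort(b[:,0])]
        bx=-32 if ce[i][1]<190 else 40
        X+= [[bx,0,18],[bx,-50,18],[bx,50,18]]; px+=[le[:2].mean(0),le[2:].mean(0)]
    px=np.array(px);X=np.array(X,float);print(px.round(1).tolist())
    def res(p): Rf,t=Fpose(p); return (proj(X@Rf.T+t,K,Rm,c)-px).ravel()
    s=least_squares(res,[628,186,-0.22]);print(s.x,np.rad2deg(s.x[2]),res(s.x).round(1))
    def res4(p): Rf,t=Fpose(p);t[2]=p[3]; return (proj(X@Rf.T+t,K,Rm,c)-px).ravel()
    s4=least_squares(res4,[628,186,-0.22,60]);print("free z",s4.x,res4(s4.x).round(1))
    hsv=cv2.cvtColor(im,cv2.COLOR_RGB2HSV);k=np.zeros_like(g);k[175:210,270:310]=((hsv[175:210,270:310,0]<30)&(hsv[175:210,270:310,1]>80)&(hsv[175:210,270:310,2]>90))
    ys,xs=np.nonzero(k);(sc,sr)=cv2.minEnclosingCircle(np.c_[xs,ys].astype(np.float32));print("stud",len(xs),xs.mean(),ys.mean(),sc,sr)
    for q in(s.x,s4.x):
        Rf,t=Fpose(q)
        if len(q)>3:t[2]=q[3]
        f=lambda a:(proj(Rf@[a[0],a[1],20.5]+t,K,Rm,c)-np.array([xs.mean(),ys.mean()])).ravel()
        print("stud face xy",least_squares(f,[0,0]).x)
E
python3 face.py
```

```text
[ 226  153  100   13 1127] [275.6 159.1] [array([275.6, 159.1]), array([99. , 11.4]), np.float64(1.1)]
[228 225  98  13 982] [278.  231.1] [array([276.5, 231.1]), array([97.2, 10.6]), np.float64(1.1)]
[[275.6, 159.1], [226.1, 158.2], [325.1, 160.0], [278.0, 231.1], [227.9, 230.2], [325.1, 232.1]]
[ 6.24648983e+02  1.91440944e+02 -2.35740476e-01] -13.506934335488332 [ 0.8 -0.4 -0.1  0.4  1.7 -1.1 -1.8  0.5 -3.3  1.3  2.8 -0.4]
free z [ 6.26409712e+02  1.91047436e+02 -2.35720129e-01  5.15013661e+01] [ 0.8  0.6  1.2  1.4  0.3 -0.2 -1.8 -0.5 -1.9  0.3  1.3 -1.4]
stud 276 288.1847826086956 190.8804347826087 (288.02630615234375, 190.9736785888672) 9.470348358154297
stud face xy [ 0.52232071 11.55684445]
stud face xy [ 0.44716066 11.88183299]
```

Call:
{"method": "move_arm", "body": {
  "steps": [
    [[0.16,-0.98,0],0,0],
    [[0.16,-0.98,0],0,0],
    [[0.16,-0.98,0],0,0],
    [[0.16,-0.98,0],0,0],
    [[0.16,-0.98,0],0,0],
    [[0.16,-0.98,0],0,0],
    [[0.16,-0.98,0],0,0],
    [[0.16,-0.98,0],0,0],
    [[0.16,-0.98,0],0,0],
    [[0.16,-0.98,0],0,0],
    [[0.16,-0.98,0],0,0],
    [[0.16,-0.98,0],0,0],
    [[0.16,-0.98,0],0,0],
    [[0.16,-0.98,0],0,0],
    [[0.16,-0.98,0],0,0],
    [[0.16,-0.98,0],0,0],
    [[0.16,-0.98,0],0,0]
  ]
}}

```text
t: 4.73
ee_pos: [461.0, -198.2, 222.8]
orientation: [0.357, 3.121, 0.0]
ft_force: [0.9, -0.3, -0.1]
width: 87.5
grasp_force: 0.0
```

Call:
{"method": "move_arm", "body": {
  "steps": [
    [[0,0,0],-0.92,0],
    [[0,0,0],-0.92,0],
    [[0,0,0],-0.92,0],
    [[0,0,0],-0.92,0],
    [[0,0,0],-0.92,0],
    [[0,0,0],-0.92,0],
    [[0,0,0],-0.92,0],
    [[0,0,0],0,0],
    [[0,0,0],0,0]
  ]
}}

```text
t: 5.48
ee_pos: [461.7, -197.5, 222.8]
orientation: [-0.519, 3.098, 0.0]
ft_force: [0.5, -0.2, -0.1]
width: 87.8
grasp_force: 0.0
```

```bash
python3 - <<'E'
from h import *
im,K,Rm,c=cam("wrist")
Rt,p,o=tool(); print(p.round(1),np.rad2deg(np.arctan2(Rt[1,1],Rt[0,1])),o["qpos"].round(2))
cv2.imwrite("pics/w2.png",im[:,:,::-1])
for m in cams.cut_out("wrist","tester"):
    ys,xs=np.nonzero(m["pixels"]); r=cv2.minAreaRect(np.c_[xs,ys].astype(np.float32))
    b=ray(cv2.boxPoints(r),K,Rm,c,42)[:,:2]; e=sorted([b[1]-b[0],b[2]-b[1]],key=np.linalg.norm)
    print(round(m["p"],2),np.round(r[0]),ray(r[0],K,Rm,c,42).round(1),[np.linalg.norm(v).round(1) for v in e],np.rad2deg(np.arctan2(e[1][1],e[1][0])).round(1))
E
```

```text
[ 461.8 -197.7  222.8] 108.99500295907227 [-0.43  0.24  1.9   0.    1.   -2.33]
0.98 [273. 182.] [[ 455.8 -202.4   42. ]] [np.float64(56.1), np.float64(130.5)] -163.5
0.89 [142. 134.] [[ 452.7 -348.1   42. ]] [np.float64(55.4), np.float64(137.7)] 115.3
0.56 [386. 250.] [[488.5 -54.2  42. ]] [np.float64(68.8), np.float64(119.2)] -176.4
```

View pics/w2.png

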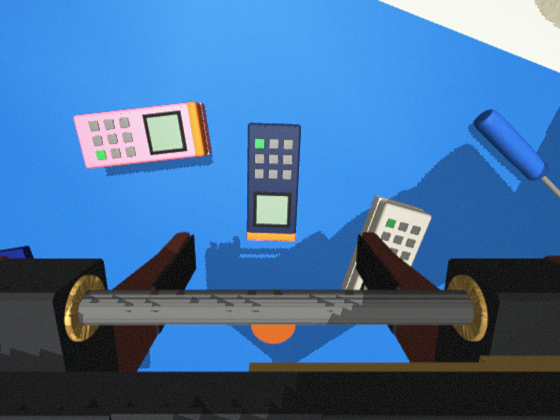

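The picture shows the navy tester at (273,182), nearly straight in the gripper with its orange end down at row 237 (away from the robot), and room on both sides for the fingers. Now descend and grip.

Call:
{"method": "move_arm", "body": {
  "steps": [
    [[0.24,-0.09,0.9],0.4,0],
    [[0,0,1],0,0],
    [[0,0,1],0,0],
    [[0,0,1],0,0],
    [[0,0,1],0,0],
    [[0,0,1],0,0],
    [[0,0,1],0,0],
    [[0,0,1],0,0],
    [[0,0,0.57],0,0],
    [[0,0,0],0,0],
    [[0,0,0],0,1],
    [[0,0,0],0,1],
    [[0,0,0],0,1],
    [[0,0,0],0,1],
    [[0,0,0],0,1],
    [[0,0,0],0,1]
  ]
}}

```text
t: 6.92
ee_pos: [457.5, -202.8, 11.8]
orientation: [-0.467, 3.105, -0.001]
ft_force: [-1.2, 0.9, 6.5]
width: 56.0
grasp_force: 30.0
```

Call:
{"method": "move_arm", "body": {
  "steps": [
    [[0,0,-0.5],0,1],
    [[0,0,-1],0,1],
    [[0,0,-1],0,1],
    [[0,0,-1],0,1],
    [[0,0,-1],0,1],
    [[0,0,-1],0,1],
    [[0,0,-1],0,1],
    [[0,0,-1],0,1],
    [[0,0,0],0,1]
  ]
}}

```text
t: 7.67
ee_pos: [459.1, -203.6, 202.7]
orientation: [-0.466, 3.1, -0.007]
ft_force: [1.3, -0.7, -2.6]
width: 55.6
grasp_force: 30.0
```

Call:
{"method": "move_arm", "body": {
  "steps": [
    [[-0.79,0.96,0],0,1],
    [[-0.79,0.96,0],0,1],
    [[-0.79,0.96,0],0,1],
    [[-0.79,0.96,0],0,1],
    [[-0.79,0.96,0],0,1],
    [[-0.79,0.96,0],0,1],
    [[-0.79,0.96,0],0,1],
    [[-0.79,0.96,0],0,1],
    [[-0.79,0.96,0],0,1],
    [[-0.79,0.96,0],0,1],
    [[-0.79,0.96,0],0,1],
    [[-0.79,0.96,0],0,1],
    [[-0.79,0.96,0],0,1],
    [[-0.79,0.96,0],0,1],
    [[0,0,0],0.87,1],
    [[0,0,0],0.87,1],
    [[0,0,0],0.87,1],
    [[0,0,0],0.87,1],
    [[0,0,0],0.87,1],
    [[0,0,0],0.87,1]
  ]
}}

```text
t: 9.33
ee_pos: [621.3, 199.7, 196.0]
orientation: [-0.252, -3.129, 0.002]
ft_force: [0.4, -0.1, -4.0]
width: 55.9
grasp_force: 30.0
```

Call:
{"method": "move_arm", "body": {
  "steps": [
    [[0,0,0],0.87,1],
    [[0,0,0],0,1],
    [[0,0,0],0,1]
  ]
}}

```text
t: 9.58
ee_pos: [621.6, 199.7, 196.7]
orientation: [-0.361, -3.119, 0.001]
ft_force: [-0.5, 0.1, -3.7]
width: 55.9
grasp_force: 30.0
```

```bash
python3 - <<'E'
from h import *
im,K,Rm,c=cam("wrist")
Rt,p,o=tool(); print(p.round(1),np.rad2deg(np.arctan2(Rt[1,1],Rt[0,1])),o["qpos"].round(2),o["ft_force"],o["moment"])
im2,K2,R2,c2=cam("scene")
a=cv2.resize(im2[150:340,200:400],(560,532),interpolation=cv2.INTER_CUBIC)[:420]
x,y=proj(p,K2,R2,c2)[0].astype(int);print(x,y)
a=cv2.resize(im2[y-55:y+95,x-100:x+100],(560,420),interpolation=cv2.INTER_CUBIC)
cv2.imwrite("pics/w3.png",cv2.resize(np.hstack([im,a]),(800,300),interpolation=cv2.INTER_AREA)[:,:,::-1])
cv2.imwrite("pics/w3full.png",im[:,:,::-1])
E
```

```text
[621.7 199.8 197.1] 76.79919219686597 [ 0.29  0.49  1.58 -0.    1.07 -1.05] [ 3.61377863e-05 -9.93677977e-02 -2.86962764e+00] [-0.02535331  0.00264278 -0.01465657]
303 216
```

View pics/w3.png

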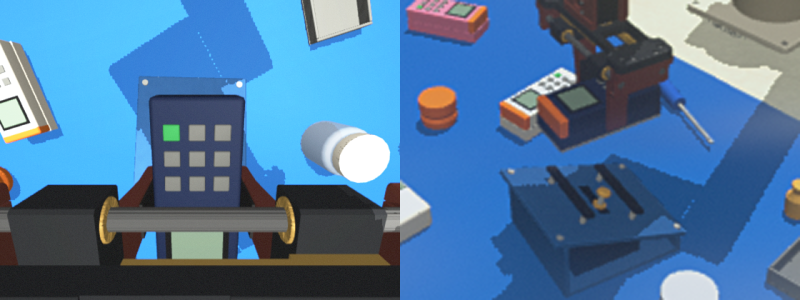

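The picture shows the tester held level with its orange end towards the stand's uphill side, its near end at about row 133 and centred at column 275. The stand below is clear, with the stud to the left of its middle. The tool can't tilt, so I'll pivot the tester in the pads by pressing it on the upper bar, off to the side of the stud.

```bash
cat > plan.py <<'E'
from face import *
F=np.array([624.6,191.2,-0.2357]); YS=11.6
Rf,tf=Fpose(F)
def go(fx,fy,fz,tilt=20):
    """tool-frame shift (units of 25 mm) bringing mouth to face (fx,fy,fz) for a tester tilt (deg)"""
    Rt,p,o=tool(); a=np.deg2rad(tilt)
    d=R.from_euler('ZY',[F[2],-a]).as_matrix()
    m=Rf@[fx,fy,fz]+tf
    G=m+d@[0.7,0,30.5]; T=G-[0,0,18.7]
    return (Rt.T@(T-p)/25).round(3),T.round(1)
def where(tilt=20):
    Rt,p,o=tool(); d=R.from_euler('ZY',[F[2],-np.deg2rad(tilt)]).as_matrix()
    return (Rf.T@(p+[0,0,18.7]-d@[0.7,0,30.5]-tf)).round(1)
E
python3 - <<'E'
from plan import *
w=np.load("w1.npz")
s1=ray([288.1,190.9],w["K"],w["R"],w["c"],79.3)[0];print("wrist",s1,Rf.T@(s1-tf))
im,K,Rm,c=cam("top")
r=cams.boxes_of("top","stud_row");print(r[:2])
s2=ray([223.5,182],K,Rm,c,79.3)[0];print("top",s2)
print(go(2,-56,40,0),go(2,-56,32,0),go(2,-56,8,20))
E
```

```text
wrist [621.03739183 204.11544317  79.3       ] [ 0.51162277 11.72639214 20.35241555]
[{'rect': [256.4, 183.8, 33.7, 90.1], 'p': 0.93}]
top [621.37160501 201.73669908  79.3       ]
(array([ 0.276, -2.552,  3.515]), array([600.7, 139.3, 110.1])) (array([ 0.167, -2.552,  3.816]), array([603.4, 138.7, 102.6])) (array([ 0.257, -2.551,  4.782]), array([601.2, 139.2,  78.4]))
```

Call:
{"method": "move_arm", "body": {
  "steps": [
    [[0.08,-0.85,0],0,1],
    [[0.08,-0.85,0],0,1],
    [[0.09,-0.85,0.8],0,1],
    [[0,0,0.9],0,1],
    [[0,0,0.9],0,1],
    [[0,0,0.9],0,1],
    [[0,0,0],0,1],
    [[0,0,0.2],0,1],
    [[0,0,0.1],0,1],
    [[0,0,0],0,1]
  ]
}}

```text
t: 10.62
ee_pos: [602.2, 139.5, 104.3]
orientation: [0.364, 3.119, 0.001]
ft_force: [-0.9, 0.4, -1.5]
width: 55.8
grasp_force: 30.0
```

Call:
{"method": "move_arm", "body": {
  "steps": [
    [[0,0,0.08],0,1],
    [[0,0,0.08],0,1],
    [[0,0,0],0,1]
  ]
}}

```text
t: 10.87
ee_pos: [603.2, 139.4, 100.7]
orientation: [0.364, 3.116, 0.001]
ft_force: [1.8, -2.5, 4.0]
width: 56.1
grasp_force: 30.0
```

Call:
{"method": "move_arm", "body": {
  "steps": [
    [[0,0,0.06],0,1],
    [[0,0,0.06],0,1],
    [[0,0,0],0,1]
  ]
}}

```text
t: 11.12
ee_pos: [603.0, 139.5, 97.3]
orientation: [0.365, 3.117, 0.002]
ft_force: [2.0, -1.5, 4.8]
width: 56.4
grasp_force: 30.0
```

Call:
{"method": "move_arm", "body": {
  "steps": [
    [[0,0,0.06],0,1],
    [[0,0,0.06],0,1],
    [[0,0,0],0,1]
  ]
}}

```text
t: 11.37
ee_pos: [602.0, 139.7, 93.8]
orientation: [0.365, 3.119, 0.001]
ft_force: [1.4, -1.7, 6.3]
width: 56.0
grasp_force: 30.0
```

Call:
{"method": "move_arm", "body": {
  "steps": [
    [[0,0,0.06],0,1],
    [[0,0,0.06],0,1],
    [[0,0,0],0,1]
  ]
}}

```text
t: 11.62
ee_pos: [601.5, 139.8, 90.7]
orientation: [-0.365, -3.12, -0.001]
ft_force: [-0.3, 0.1, 7.2]
width: 56.1
grasp_force: 30.0
```

Call:
{"method": "move_arm", "body": {
  "steps": [
    [[0,0,0.06],0,1],
    [[0,0,0.06],0,1],
    [[0,0,0],0,1]
  ]
}}

```text
t: 11.87
ee_pos: [600.9, 139.9, 87.6]
orientation: [-0.364, -3.119, -0.001]
ft_force: [-2.0, -0.7, 7.2]
width: 55.9
grasp_force: 30.0
```

Call:
{"method": "move_arm", "body": {
  "steps": [
    [[0,0,0.06],0,1],
    [[0,0,0.06],0,1],
    [[0,0,0],0,1]
  ]
}}

```text
t: 12.12
ee_pos: [600.4, 139.9, 84.4]
orientation: [-0.364, -3.118, -0.0]
ft_force: [-3.8, 0.7, 7.3]
width: 55.6
grasp_force: 30.0
```

Call:
{"method": "move_arm", "body": {
  "steps": [
    [[0,0,0.06],0,1],
    [[0,0,0.06],0,1],
    [[0,0,0],0,1]
  ]
}}

```text
t: 12.37
ee_pos: [599.9, 140.0, 81.3]
orientation: [-0.364, -3.117, -0.0]
ft_force: [-4.1, 1.6, 7.2]
width: 55.8
grasp_force: 30.0
```

```bash
python3 - <<'E'
from plan import *
Rt,p,o=tool(); print(p.round(1),o["ft_force"].round(1),o["moment"].round(2),where())
im2,K2,R2,c2=cam("scene")
x,y=proj(p,K2,R2,c2)[0].astype(int)
a=cv2.resize(im2[y-60:y+60,x-80:x+80],(800,600),interpolation=cv2.INTER_CUBIC)
cv2.imwrite("pics/s4.png",a[:,:,::-1])
E
```

```text
[599.9 140.   81.3] [-4.1  1.6  7.2] [0.29 0.21 0.06] [  1.6 -55.5  11.2]
```

View pics/s4.png

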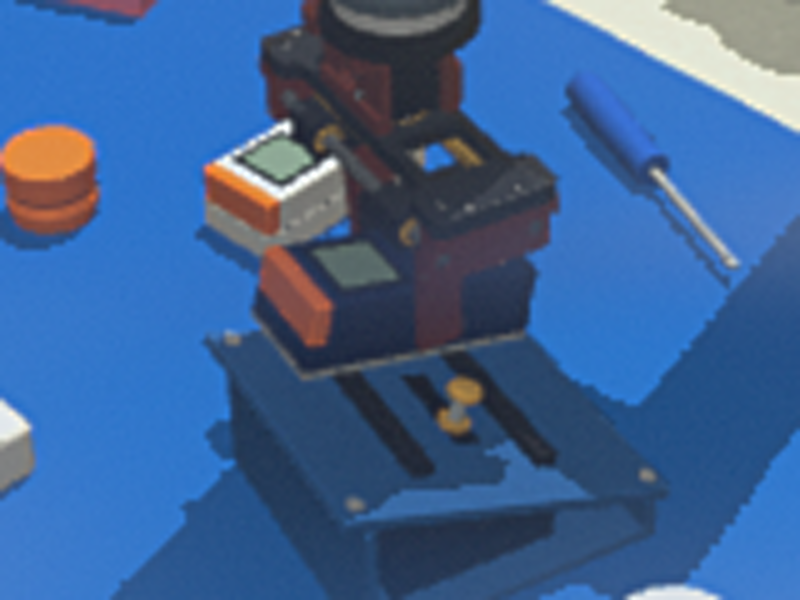

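The picture shows the tester now tilted and lying almost flush on the two bars, with the brass stud free beside it at about (460,395). I'll press a little more to flatten it fully.

Call:
{"method": "move_arm", "body": {
  "steps": [
    [[0,0,0.06],0,1],
    [[0,0,0.05],0,1],
    [[0,0,0],0,1]
  ]
}}

```text
t: 12.67
ee_pos: [599.5, 140.1, 78.4]
orientation: [-0.364, -3.116, -0.0]
ft_force: [-5.1, 2.1, 6.7]
width: 55.8
grasp_force: 30.0
```

```bash
python3 - <<'E'
from plan import *
Rt,p,o=tool(); print(p.round(1),o["ft_force"].round(1),o["moment"].round(2),where())
E
```

```text
[599.5 140.1  78.4] [-5.1  2.1  6.7] [0.37 0.41 0.1 ] [  0.2 -55.6   8.6]
```

Call:
{"method": "move_arm", "body": {
  "steps": [
    [[0,0,0.06],0,1],
    [[0,0,0],0,1]
  ]
}}

```text
t: 12.83
ee_pos: [599.3, 140.1, 76.9]
orientation: [-0.364, -3.116, 0.0]
ft_force: [-6.5, 2.5, 6.4]
width: 56.1
grasp_force: 30.0
```

```bash
python3 - <<'E'
from plan import *
Rt,p,o=tool(); print(p.round(1),o["ft_force"].round(1),o["moment"].round(2),where())
print(go(1,-55.6,32),go(1,11.7,32),go(1,11.7,24))
E
```

```text
[599.3 140.1  76.9] [-6.5  2.5  6.4] [0.5  0.52 0.18] [ -0.4 -55.6   7.2]
(array([ 0.289,  0.   , -0.949]), array([592.4, 141.8, 100.6])) (array([ 0.281,  2.692, -0.95 ]), array([608.1, 207.2, 100.6])) (array([ 0.17 ,  2.692, -0.65 ]), array([610.8, 206.6,  93.1]))
```

Call:
{"method": "move_arm", "body": {
  "steps": [
    [[0.14,0,-0.47],0,1],
    [[0.14,0,-0.47],0,1],
    [[0,0.9,0],0,1],
    [[0,0.9,0],0,1],
    [[0,0.89,0],0,1],
    [[0,0,0],0,1],
    [[0,0,0],0,1]
  ]
}}

```text
t: 13.42
ee_pos: [609.6, 207.2, 100.9]
orientation: [-0.362, -3.12, 0.001]
ft_force: [0.5, -0.0, -3.1]
width: 55.9
grasp_force: 30.0
```

```bash
python3 - <<'E'
from plan import *
Rt,p,o=tool(); print(p.round(1),o["ft_force"].round(1),o["moment"].round(2),where())
print(go(1,11.7,24),go(1,11.7,19))
im,K,Rm,c=cam("wrist")
im2,K2,R2,c2=cam("scene")
x,y=proj(p,K2,R2,c2)[0].astype(int)
a=cv2.resize(im2[y-45:y+60,x-70:x+70],(560,420),interpolation=cv2.INTER_CUBIC)
cv2.imwrite("pics/w5.png",cv2.resize(np.hstack([im,a]),(800,300),interpolation=cv2.INTER_AREA)[:,:,::-1])
E
```

```text
[609.6 207.2 100.9] [ 0.5 -0.  -3.1] [ 0.05  0.   -0.03] [ 2.4 12.  31.8]
(array([-0.052, -0.014,  0.311]), array([610.8, 206.6,  93.1])) (array([-0.121, -0.014,  0.499]), array([612.4, 206.2,  88.4]))
```

View pics/w5.png

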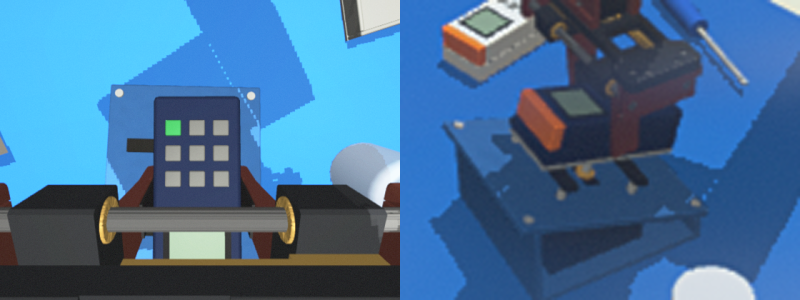

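The left half shows the tester centred in the gripper. The right half shows it tilted parallel to the slope, just above the stud, which still shows below its edge at (585,170). Now feel downwards along the face normal.

Call:
{"method": "move_arm", "body": {
  "steps": [
    [[0.04,-0.02,0.17],0,1],
    [[0,0,0.17],0,1],
    [[0,0,0],0,1],
    [[-0.02,0,0.06],0,1],
    [[-0.02,0,0.06],0,1],
    [[0,0,0],0,1]
  ]
}}

```text
t: 14.02
ee_pos: [610.1, 205.6, 88.8]
orientation: [-0.365, -3.12, 0.0]
ft_force: [-1.0, -0.7, -3.1]
width: 55.8
grasp_force: 30.0
```

```bash
cat > s.py <<'E'
from plan import *
Rt,p,o=tool(); print(p.round(1),(Rf.T@o["ft_force"]).round(1),o["moment"].round(2),where())
E
python3 s.py
```

```text
[610.1 205.6  88.8] [-1.8 -0.9 -2.6] [ 0.06  0.03 -0.03] [-0.8 10.6 20.1]
```

Call:
{"method": "move_arm", "body": {
  "steps": [
    [[-0.02,0,0.05],0,1],
    [[-0.02,0,0.05],0,1],
    [[0,0,0],0,1]
  ]
}}

```text
t: 14.27
ee_pos: [611.2, 205.6, 86.7]
orientation: [0.365, 3.12, -0.0]
ft_force: [-1.2, -0.6, 0.2]
width: 55.4
grasp_force: 30.0
```

```bash
python3 s.py
```

```text
[611.2 205.6  86.7] [-0.9 -0.9  0.5] [-0.15  0.07 -0.02] [-0.6 10.9 17.8]
```

Call:
{"method": "move_arm", "body": {
  "steps": [
    [[-0.02,0,0.05],0,1],
    [[-0.02,0,0.05],0,1],
    [[0,0,0],0,1]
  ]
}}

```text
t: 14.52
ee_pos: [612.1, 205.4, 84.2]
orientation: [-0.365, -3.12, 0.0]
ft_force: [-2.1, -0.4, 0.8]
width: 56.0
grasp_force: 30.0
```

```bash
python3 s.py
```

```text
[612.1 205.4  84.2] [-1.5 -0.9  1.4] [-0.18  0.22 -0.1 ] [-0.6 10.9 15.1]
```

Call:
{"method": "move_arm", "body": {
  "steps": [
    [[-0.02,0,0.05],0,1],
    [[-0.02,0,0.05],0,1],
    [[-0.02,0,0.05],0,1],
    [[0,0,0],0,1],
    [[0,0,0],0,1]
  ]
}}

```text
t: 14.93
ee_pos: [613.4, 205.1, 80.5]
orientation: [-0.365, -3.12, 0.0]
ft_force: [-4.7, 0.3, 4.2]
width: 56.3
grasp_force: 30.0
```

```bash
python3 s.py
```

```text
[613.4 205.1  80.5] [-2.9 -0.9  5.5] [-0.3   0.45 -0.25] [-0.6 10.9 11.1]
```

Call:
{"method": "move_arm", "body": {
  "steps": [
    [[-0.01,0,0.03],0,1],
    [[0,0,0],0,1],
    [[0.11,0,0.04],0,1],
    [[0.11,0,0.04],0,1],
    [[0,0,0],0,1]
  ]
}}

```text
t: 15.35
ee_pos: [610.6, 206.6, 78.7]
orientation: [0.363, 3.115, 0.002]
ft_force: [-0.0, -1.2, 5.0]
width: 55.8
grasp_force: 30.0
```

```bash
python3 s.py
```

```text
[610.6 206.6  78.7] [ 2.  -1.2  4.6] [-0.44 -0.35 -0.05] [-4.1 11.7 10.5]
```

Call:
{"method": "move_arm", "body": {
  "steps": [
    [[0.11,0,0.04],0,1],
    [[0.11,0,0.04],0,1],
    [[0,0,0],0,1],
    [[0,0,0],0,1]
  ]
}}

```text
t: 15.68
ee_pos: [605.6, 208.2, 76.9]
orientation: [0.363, 3.115, 0.003]
ft_force: [-0.0, -1.0, 5.1]
width: 55.7
grasp_force: 30.0
```

```bash
python3 s.py
```

```text
[605.6 208.2  76.9] [ 1.9 -1.   4.7] [-0.32 -0.52  0.03] [-9.7 12.1 10.6]
```

Call:
{"method": "move_arm", "body": {
  "steps": [
    [[0.11,0,0.04],0,1],
    [[0.11,0,0.04],0,1],
    [[0.11,0,0.04],0,1],
    [[0,0,0],0,1],
    [[0,0,0],0,1]
  ]
}}

```text
t: 16.1
ee_pos: [597.3, 210.1, 73.7]
orientation: [0.363, 3.116, 0.003]
ft_force: [0.4, -0.0, 5.5]
width: 56.2
grasp_force: 30.0
```

```bash
python3 s.py
```

```text
[597.3 210.1  73.7] [2.3 0.1 5.1] [-0.22 -0.68  0.05] [-18.7  12.   10.5]
```

Call:
{"method": "move_arm", "body": {
  "steps": [
    [[0.1,0,0.04],0,1],
    [[0,0,0],0,1],
    [[0,0,0],0,1]
  ]
}}

```text
t: 16.35
ee_pos: [594.3, 210.5, 72.4]
orientation: [0.364, 3.117, 0.002]
ft_force: [2.3, 0.7, 4.5]
width: 55.8
grasp_force: 30.0
```

```bash
python3 s.py
```

```text
[594.3 210.5  72.4] [3.5 1.2 3.5] [-0.21 -0.75  0.12] [-22.   11.7  10.4]
```

Call:
{"method": "move_arm", "body": {
  "steps": [
    [[0.08,0,0.03],0,1],
    [[0,0,0],0,1],
    [[0,0,0],0,1]
  ]
}}

```text
t: 16.6
ee_pos: [591.6, 210.8, 71.3]
orientation: [0.364, 3.119, 0.001]
ft_force: [2.2, 1.1, 5.2]
width: 55.8
grasp_force: 30.0
```

```bash
python3 s.py
```

```text
[591.6 210.8  71.3] [3.5 1.5 4.2] [-0.2  -0.77  0.1 ] [-24.9  11.3  10.2]
```

Call:
{"method": "move_arm", "body": {
  "steps": [
    [[0.08,0,0.03],0,1],
    [[0,0,0],0,1],
    [[0,0,0],0,1]
  ]
}}

```text
t: 16.85
ee_pos: [589.3, 211.1, 70.4]
orientation: [0.365, 3.119, 0.001]
ft_force: [1.5, 0.5, 5.5]
width: 56.2
grasp_force: 30.0
```

```bash
python3 s.py
```

```text
[589.3 211.1  70.4] [3.1 0.8 4.7] [-0.24 -0.74  0.  ] [-27.4  11.1  10.2]
```

Call:
{"method": "move_arm", "body": {
  "steps": [
    [[0.06,0,0.02],0,1],
    [[0,0,0],0,1],
    [[0,0,0],0,1]
  ]
}}

```text
t: 17.1
ee_pos: [588.5, 211.4, 70.1]
orientation: [0.365, 3.118, 0.001]
ft_force: [3.8, -0.7, 5.5]
width: 55.9
grasp_force: 30.0
```

```bash
python3 s.py
```

```text
[588.5 211.4  70.1] [5.5 0.2 3.8] [-0.31 -0.96 -0.02] [-28.3  11.2  10.2]
```

Call:
{"method": "move_arm", "body": {
  "steps": [
    [[0.06,0,0.02],0,1],
    [[0,0,0],0,1],
    [[0,0,0],0,1]
  ]
}}

```text
t: 17.35
ee_pos: [588.3, 211.5, 70.1]
orientation: [0.364, 3.116, 0.001]
ft_force: [6.0, -2.8, 5.2]
width: 56.3
grasp_force: 30.0
```

```bash
python3 s.py
```

```text
[588.3 211.5  70.1] [ 7.8 -1.3  2.7] [-0.72 -1.35 -0.12] [-28.5  11.2  10.2]
```

It has reached the hard stop: with 1.5 mm more commanded it moved only 0.2 mm, and the force along the slope rose. Now ease off the press and open.

Call:
{"method": "move_arm", "body": {
  "steps": [
    [[0.02,0,-0.05],0,1],
    [[0.01,0,-0.05],0,1],
    [[0,0,0],0,1]
  ]
}}

```text
t: 17.6
ee_pos: [587.6, 211.7, 72.1]
orientation: [0.364, 3.116, 0.002]
ft_force: [8.8, -1.8, 1.8]
width: 55.9
grasp_force: 30.0
```

```bash
python3 s.py
```

```text
[587.6 211.7  72.1] [ 9.1  0.3 -1.4] [-0.57 -1.53 -0.02] [-28.4  11.3  12.4]
```

Call:
{"method": "move_arm", "body": {
  "steps": [
    [[0,0,-0.04],0,0.6],
    [[0,0,0],0,0.2],
    [[0,0,0],0,0],
    [[0,0,0],0,0],
    [[0,0,0],0,0],
    [[0,0,0],0,0],
    [[0,0,-0.3],0,0],
    [[0,0,-0.8],0,0],
    [[0,0,-1],0,0],
    [[0,0,-1],0,0],
    [[0,0,-1],0,0],
    [[0,0,0],0,0],
    [[0,0,0],0,0]
  ]
}}

```text
t: 18.68
ee_pos: [586.0, 212.3, 177.3]
orientation: [0.364, 3.117, 0.003]
ft_force: [0.0, 1.3, -0.2]
width: 88.0
grasp_force: 0.0
```

```bash
python3 - <<'E'
from plan import *
Rt,p,o=tool(); print(p.round(1),o["ft_force"].round(1),o["width"])
im,K,Rm,c=cam("wrist"); im2,K2,R2,c2=cam("scene")
x,y=proj([600,210,80],K2,R2,c2)[0].astype(int)
a=cv2.resize(im2[y-50:y+55,x-70:x+70],(560,420),interpolation=cv2.INTER_CUBIC)
cv2.imwrite("pics/w6.png",cv2.resize(np.hstack([im,a]),(800,300),interpolation=cv2.INTER_AREA)[:,:,::-1])
# predicted tester top outline with seat home at stud
for ms in(-26,-23):
    P=[Rf@[ms+2+a,11.3+b,14+42]+tf for a,b in((-65,-28),(-65,28),(65,-28),(65,28))]
    print(ms,"wrist",proj(P,K,Rm,c).round().tolist())
m=cams.cut_out("wrist","tester")
for q in m: print(q["p"],q["rect"])
cv2.imwrite("pics/w6w.png",im[:,:,::-1])
E
```

```text
[586.  212.3 177.3] [ 0.   1.3 -0.2] 88.01679370424142
-26 wrist [[240.0, 133.0], [311.0, 133.0], [238.0, 303.0], [313.0, 303.0]]
-23 wrist [[240.0, 137.0], [311.0, 137.0], [238.0, 307.0], [313.0, 307.0]]
0.88 [273.9, 210.3, 78.9, 155.7]
0.64 [35.8, 168.7, 70.2, 145.9]
```

View pics/w6.png

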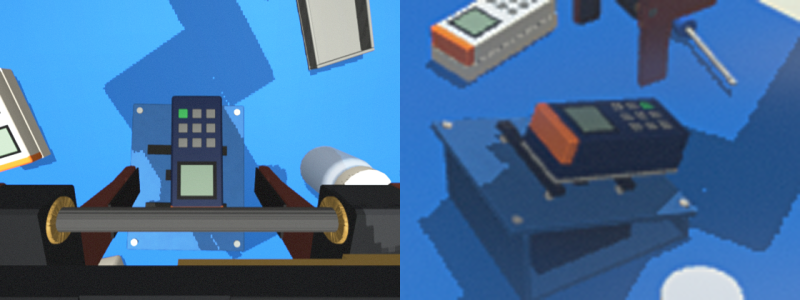

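The pictures show the tester lying flat and straight on the stand with its orange end uphill, clear of the open gripper. Its near edge is at about row 133, which is where it should be with the stud fully home.

```bash
python3 -c "
from workcell import ctrl
print(ctrl.close_job())"
```

```text
the job is handed in; nothing more can be done
None
```

The tester hangs on the stand, orange end uphill and flat, slid down until it stopped hard against the stud. Readings kept the push on the stand near 12 N or less, and the job was handed in at about 19 s; no verdict was returned.

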